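# Fit the filter lid on the dish canister and take off its carrying cap

## Task

Close the open metal petri-dish canister with its filter lid, which stands in the tray locked under its white carrying cap: pick the two up together by the cap's handle bar (fingers must not touch the sterile filter lid itself), and lower them slowly and gently, never bearing on the canister with more than 40 N, so that the lid sits fully down in the canister with its two lugs in the two notches of the rim. Then turn the cap anticlockwise (seen from above) by about one seventh of a turn so that its slots come free of the lid's pins, and lift the cap alone straight up, leaving the lid seated and undisturbed. Finish still holding the cap level in the air, at least 6 cm above where it sat, so that its clean inside never touches the bench; do not tip or shift the canister, and leave the other things where they stand.

Things in the scene. Friction and masses are not known exactly. Their poses are not given: they have to be found in the camera images.
- canister: Open round metal canister, 103 mm across, 112 mm high, 1.4 kg, loose on the bench, petri dishes inside. Origin: centre of its underside, z up. Bore 75 mm across. A collar (94 mm inside, 103 outside, from 100 to 112 mm up) is cut by two notches 20 mm wide at its own +x and -x. A stoppered gas port stands out to 76 mm from the axis at its +y, 50 mm up.
- seat (a point): Centre of the flat ledge inside the canister's collar, 100 mm above its underside, on which the lid's flange lies; axes as the canister. Seated, the lid's origin is 84 mm above the canister's origin, 16 mm below this point. Play: 4 mm all round between flange and collar and plug and bore, 4 mm each side of a lug in its notch.
- filter_lid: Steel filter lid, 160 g, starts on the tray floor under the cap. Origin: centre of its underside, z up. From 0 to 16 mm a plug 67 mm across (60 at the bottom); 16 to 22 mm a flange 86 mm across with two lugs, 12 mm wide, reaching 54.5 mm from the axis along its own +x and -x (either fits either notch); then a hub 63 mm across up to 40 mm, with the filter face on top.
- pins (a point): On the lid's axis, 34 mm above its origin, at the height of its three round bayonet pins (6 mm thick, tips 39.5 mm from the axis, at 90, 210 and 330 degrees from the lid's +x), which stand in the slots of the cap. The cap can rise 3 mm from the flange before the pins take the lid's weight; a stiff arm that brings it down on the seated lid at 20 mm/s knocks with 30 to 50 N, at 10 mm/s with under 30.
- cap: White plastic carrying cap, 90 g, over the lid's hub. Origin: centre of its skirt's lower edge, z up; 22 mm above the lid's origin when resting on its flange. Skirt 75 mm across with three inverted-L slots, roof 29.5 mm up. Starts locked, its x axis (the bar) in line with the lid's lugs, x along x. No spring or detent, light friction; it turns freely anywhere in its 3 mm of lift.
- handle (a point): Middle of the cap's upright handle bar, 46 mm above the cap's origin: 52 mm long along the cap's x, 13 mm thick along its y, from 30 to 60.5 mm above the origin. Cap turned anticlockwise (from above) 40 to 65 degrees from the lid's x, best 52, stop near 65: the pins stand in the slots' open mouths and it lifts off; at less, the lid comes along.
- tray: Shallow open steel tray, 130 x 125 mm, walls 3 mm thick and 13 mm high, floor 3 mm thick, fixed to the bench; origin at the centre of its underside. Behind the work, from x = 0.53 m on, stand fixed stacks of tip racks, up to 0.25 m high near y = 0 and 0.14 m near y = 0.15: pass in front of or above them.
- amber_bottle: Bystander: amber glass bottle with black screw cap, 52 mm across, 125 mm high; origin at the centre of its underside.
- vial: Bystander: clear vial with a screw cap, 44 mm across, 115 mm high; origin at the centre of its underside.
- tape: Bystander: roll of labelling tape lying flat, 84 mm across, 19 mm high; origin at the centre of its underside.
- marker: Bystander: flat marker pen lying on the bench, 133 mm long (along its own y), 21 mm wide, 16 mm high; origin at the centre of its underside.
Things that resemble listed ones, but are neither listed nor needed, are in the scene too. Of the things shaped like the cap, the white one is meant.

How it is judged:
By the outcome, as a careful person would: the job done as asked, in the order asked, and still so for the second after the job is handed in, while the arm keeps its last pose, push and grip.
It also fails if it takes over 48 s, if anything falls off the work surface, if the arm or the gripper's body presses on something with over 40 N, if the wrist force passes 120 N, or if a joint passes its speed limit or range.

## Robot

A 7-joint arm with a two-finger parallel gripper is mounted at the origin on a cart in front of the work surface, level with it; the furniture and walls round the work are solid. World frame = base frame: x ahead of the robot, y to its left, z up, the work surface at z = 0. Lengths are in m, angles in rad, forces in N, time in s.
With the tool pointing down it reaches from about 0.4 to 0.85 m from the base axis. Payload 10.4 kg.
Tool frame: the origin (TCP) lies midway between the tips of the shut fingers; the grasp point (between the pads) lies 19 mm behind it; z points along the fingers, y is the line along which they close (so a half turn about z gives the same grasp; the last joint's range is limited). The gripper opens to 87 mm and grips with 3 to 60 N. Pads are 19 mm wide; open, the fingers measure 117 mm over their backs; the gripper's body (75 mm by 190 mm) begins 51 mm behind the grasp point.
Start: joints at [1.271, 0.332, -0.065, 1.46, 0.022, 1.35, -0.088], TCP at [0.171, -0.601, 0.223] pointing down, gripper open.
Joint ranges: [-2.6, 2.6], [-0.5, 2.12], [-1.47, 1.34], [0.16, 2.42], [-1.27, 4.41], [0.06, 2.06], [-2.6, 2.6]. Speed limits (rad/s): [2.22, 2.22, 2.79, 2.79, 3.14, 3.14, 3.14].

## Interface

Orientations are given as a unit quaternion [x, y, z, w].
In Python, from bench import r gives the robot as it stands.
- The arm moves only by the tool arm_command, never from a script. Its arguments are lists of equal length, an entry for each row: "xyz": the shift along the world's x, y, z in m, a list of three; "rot": the turn, a rotation vector about the world's x, y, z in rad, a list of three. In form: {"xyz": [[tx, ty, tz], ...], "rot": [[ax, ay, az], ...]}. A call has 1 to 20 rows; each row is the pose to reach, as a shift and turn from the pose commanded when the call began; what a row does not reach only later rows make up. A row lasts 1/12 s, in which the tool goes at most 41.7 mm and 7.16 degrees, less where a joint would pass 70% of its speed; a pose out of reach is approached as far as the arm can. A call with a gripper value outside its range is refused whole. "grip" is the opening, from 0 (shut) to 1 (fully open), set as the call begins (left out, the last holds). The fingers move at their own pace and stop on an object; "squeeze" is the grip in N (left out, the last holds). Time passes only in rows, so rows that repeat a pose let the fingers close. It gives the time, the measured TCP pose, the force, the opening and the grip force at its end, in the units of the state.
- r.read_state(): the state, without advancing time (a new reading comes with each control period).
- r.camera(name): name is "scene" or "top"; returns the picture (420x560x3 uint8, red, green, blue); there is no depth.
- r.camera_model(name): a dict with "fx", "fy", "cx", "cy" (pixels), "T" (4x4, takes a point from camera to world coordinates). Camera axes: x right, y up, looking along -z (the intrinsics and any distortion apply to the point x, -y, -z); pixel columns grow to the right and rows downward; lengths in m; the calibration is good to about 2 mm. A picture is of the moment at which its call begins. camera_model takes no time and is no camera call.
- r.close_job(): hands the job in; it is judged then, once.
Trained networks look in the newest picture that a camera, given by its name, has taken for a name from the list of things; names that differ only in an ending like _2 or _b are one class to them, and where a whole thing is asked for, a point or a joint stands for the part that bears it (a point fixed in the world has none). Each returns a list of dicts, best first, with "conf" (0 to 1); they miss things now and then, are a little off and sometimes report something else, mostly with a low value. They report only what shows in the picture. A call takes as long as a camera call. They do not tell look-alikes from the thing itself.
- r.look_for(label, camera): "at" ([x, y, z] in m, in the coordinates of the camera as it stood for that picture, good to about 4 mm: the middle of the surface that is visible of it).
- r.spot_point(label, camera): "at" ([x, y, z] in m, in the coordinates of the camera as it stood for that picture, good to about 4 mm: a listed point, or the origin of a listed thing).
The state is a dict: "time": time; "joint_positions": joint angles; "joint_vel": joint speeds; "joint_torque": joint torques, N m; "ee_pos": TCP position; "eef_rot": TCP orientation; "ft_force": force on the tool from outside, world axes, zero at the start; "torque": the same for the moment, N m; "width": finger opening in m; "grip_force": force on a finger pad.
Only numpy, scipy, OpenCV 4.12 (cv2) and the standard library are available. Lean on these libraries where they do the work, as an engineer would, in place of code of your own. Each camera call takes 0.05 s, during which the arm holds its last target. There are 200 camera calls.

## Working session

There is one attempt and no reset: what is moved stays moved. The work goes in short steps, Python scripts to look and compute and a tool call to move; the robot and the scene stay as the last step left them, time stands still between calls to the robot, and variables do not carry over. Pictures are saved under pics/ and viewed, at most 10 in all, crops included, and the job is handed in when it is done.

Besides the shell and the picture viewer there is one more tool, called after "Emit:" as a command line: name --argument value ..., lists and objects as JSON in quotes. arm_command: Moves the arm, as the interface text tells. Its arguments: {"type":"object","properties":{"xyz":{"type":"array"},"rot":{"type":"array"},"grip":{"type":"number"},"squeeze":{"type":"number"}},"required":["xyz","rot"]}

```bash
mkdir -p pics; cat > h.py <<'E'
from bench import r
import numpy as np, cv2
def w(cam,p):
    T=np.array(r.camera_model(cam)["T"]); return (T@np.r_[p,1])[:3]
def px(cam,P):
    m=r.camera_model(cam); T=np.array(m["T"]); c=np.linalg.inv(T)@np.r_[P,1]
    return np.array([m["cx"]+m["fx"]*c[0]/-c[2], m["cy"]-m["fy"]*c[1]/-c[2]])
def ray(cam,u,v,z):
    m=r.camera_model(cam); T=np.array(m["T"])
    d=T[:3,:3]@np.array([(u-m["cx"])/m["fx"],-(v-m["cy"])/m["fy"],-1]); o=T[:3,3]
    return o+d*(z-o[2])/d[2]
def save(cam,name):
    im=r.camera(cam); cv2.imwrite(f"pics/{name}.png",im[:,:,::-1]); return im
E
python3 - <<'E'
from h import *
np.set_printoptions(precision=4,suppress=True)
a=save("scene","scene0");b=save("top","top0")
print(r.read_state()); 
for c in("scene","top"):
    m=r.camera_model(c);print(c,{k:v for k,v in m.items()})
    for f,l in((r.spot_point,"canister"),(r.spot_point,"seat"),(r.spot_point,"cap"),(r.spot_point,"handle"),(r.spot_point,"filter_lid"),(r.spot_point,"pins"),(r.spot_point,"tray")):
        for d in f(l,c)[:4]:
            P=w(c,d["at"]);print(c,l,round(d["conf"],2),P,px(c,P).round())
E
```

```text
{'time': 0.1, 'joint_positions': array([ 1.2714,  0.3328, -0.0647,  1.4609,  0.0216,  1.3499, -0.0885]), 'joint_vel': array([ 0.0004, -0.0003, -0.0018, -0.0022, -0.0008, -0.0013, -0.0001]), 'joint_torque': array([  0.0019, -62.4547,   0.0254, -39.0717,  -0.0612,   0.0367,
         0.0001]), 'ee_pos': array([ 0.1707, -0.6009,  0.2218]), 'eef_rot': array([ 0.9904,  0.138 , -0.0001, -0.0006]), 'ft_force': array([ 0.4935, -0.3494, -0.4448]), 'torque': array([-0.0115,  0.0342, -0.0347]), 'grip_force': 0.0, 'width': 0.08695694552649895}
scene {'fx': 544.1492407085344, 'fy': 544.1492407085344, 'cx': 278.1815095609216, 'cy': 205.24201024839252, 'T': array([[-0.8286,  0.2721, -0.4893, -0.2091],
       [-0.5598, -0.4024,  0.7243,  1.2446],
       [ 0.0002,  0.8741,  0.4858,  0.8001],
       [ 0.    ,  0.    ,  0.    ,  1.    ]])}
scene canister 0.93 [ 0.4279  0.1369 -0.0009] [312. 235.]
scene seat 0.63 [0.4306 0.1398 0.0998] [311. 203.]
scene cap 0.78 [0.4658 0.4012 0.0284] [242. 268.]
scene cap 0.78 [0.5511 0.5352 0.0019] [179. 293.]
scene cap 0.47 [0.6311 0.4267 0.0017] [185. 260.]
scene han
[... 253 characters left out ...]
]
top {'fx': 448.5743370813248, 'fy': 448.5743370813248, 'cx': 281.006734574817, 'cy': 217.63197702592197, 'T': array([[-0.0021,  0.9937, -0.1119,  0.4055],
       [-0.9996,  0.001 ,  0.027 ,  0.1817],
       [ 0.027 ,  0.112 ,  0.9933,  1.1378],
       [ 0.    ,  0.    ,  0.    ,  1.    ]])}
top canister 0.57 [0.426  0.1395 0.0012] [286. 260.]
top seat 0.96 [0.4263 0.1457 0.1009] [284. 259.]
top cap 0.93 [0.4621 0.4046 0.0296] [178. 245.]
top handle 0.93 [0.5507 0.538  0.0476] [122. 208.]
top handle 0.91 [0.466  0.3989 0.0748] [177. 243.]
top filter_lid 0.5 [0.462  0.4012 0.0015] [182. 246.]
top pins 0.57 [0.462  0.3988 0.0375] [180. 245.]
top tray 0.65 [ 0.4563  0.4032 -0.0031] [181. 248.]
```

View pics/scene0.png

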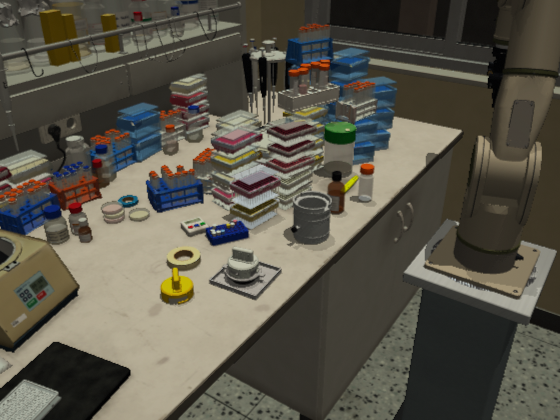

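View pics/top0.png

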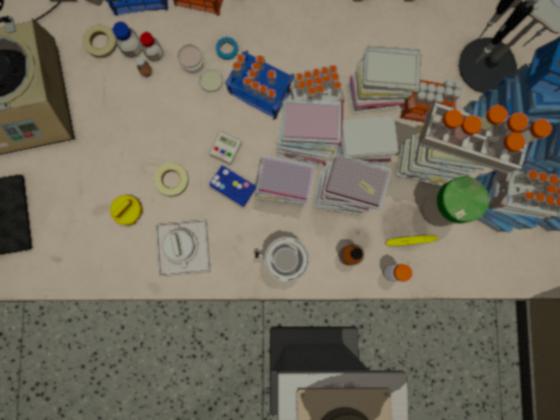

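```bash
python3 - <<'E'
from h import *
a=cv2.imread("pics/top0.png")
A=cv2.resize(a[205:285,140:220],(580,580),interpolation=cv2.INTER_CUBIC)
# candidates montage: cap / canister
B=cv2.resize(a[220:300,245:325],(580,580),interpolation=cv2.INTER_CUBIC)
cv2.imwrite("pics/crop_top.png",cv2.resize(np.hstack([A,B]),(800,400)))
s=cv2.imread("pics/scene0.png")
A=cv2.resize(s[225:305,200:280],(580,580),interpolation=cv2.INTER_CUBIC)
B=cv2.resize(s[165:255,265:355],(580,580),interpolation=cv2.INTER_CUBIC)
cv2.imwrite("pics/crop_scene.png",cv2.resize(np.hstack([A,B]),(800,400)))
E
```

```text
(no output)
```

View crops.

The white cap stands in the tray at top (178,245) and scene (242,262). The only other cap-shaped thing is the yellow one at top (125,210) and scene (177,288). White fits the description and stands in the tray over the lid, so I take that one. The canister is at top (286,258), with its gas port pointing left (257,254). I'll confirm both in an enlarged crop.

View pics/crop_top.png

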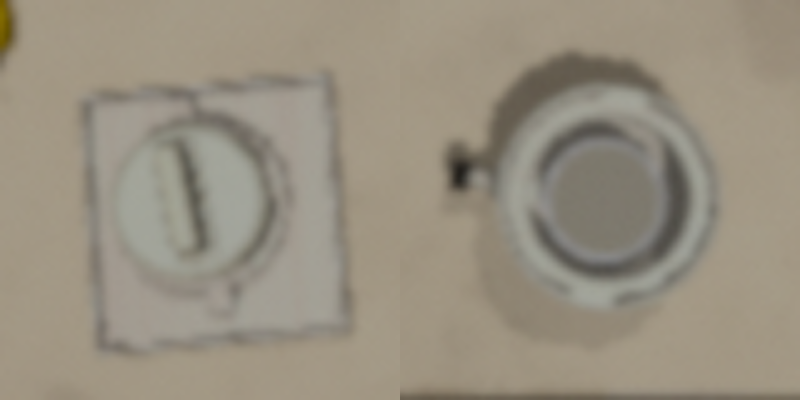

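View pics/crop_scene.png

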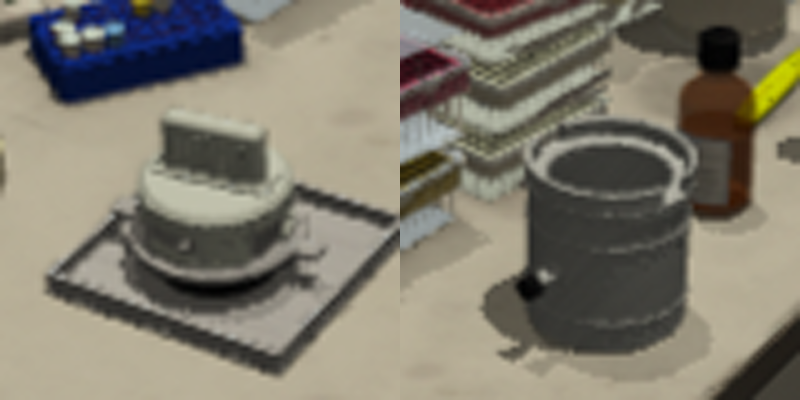

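```bash
cat > fit.py <<'E'
from h import *
from scipy.optimize import minimize
from scipy.ndimage import map_coordinates, gaussian_filter
def circ(R,z,a0=0,a1=2*np.pi):
    t=np.linspace(a0,a1,90); return np.c_[R*np.cos(t),R*np.sin(t),0*t+z]
def seg(p,q,n=25):
    s=np.linspace(0,1,n)[:,None]; return np.array(p)*(1-s)+np.array(q)*s
def rect(x,y,z):
    c=[(x,y,z),(-x,y,z),(-x,-y,z),(x,-y,z)]; return np.vstack([seg(c[i],c[(i+1)%4]) for i in range(4)])
def capmodel(z0):   # z0 = lid origin height
    return {"bar":np.vstack([rect(.026,.0065,z0+.0825)]*2),"roof":circ(.0375,z0+.0515),"fl":circ(.043,z0+.022)}
def lugs(z0):
    L=[]
    for s in(1,-1):
        L+= [seg((s*.043,.006,z0+.022),(s*.0545,.006,z0+.022)),seg((s*.043,-.006,z0+.022),(s*.0545,-.006,z0+.022)),seg((s*.0545,-.006,z0+.022),(s*.0545,.006,z0+.022))]
    return np.vstack(L)
def canmodel():
    b=np.arcsin(10/51.5); L=[circ(.0515,.112,b,np.pi-b),circ(.0515,.112,np.pi+b,2*np.pi-b),circ(.047,.112,b,np.pi-b),circ(.0375,.100)]
    N=np.vstack([seg((s*.046,y,.112),(s*.0505,y,.112)) for s in(1,-1) for y in(.01,-.01)])
    return {"rim":np.vstack(L),"notch":np.vstack([N]*2)}
def place(M,p):
    c,s=np.cos(p[2]),np.sin(p[2]); return np.c_[M[:,0]*c-M[:,1]*s+p[0],M[:,0]*s+M[:,1]*c+p[1],M[:,2]]
def grad(im):
    g=0
    for k in range(3):
        f=gaussian_filter(im[:,:,k].astype(float),.8); g=g+np.hypot(*np.gradient(f))
    return np.minimum(g,60)
def proj(cam,P):
    m=r.camera_model(cam); T=np.linalg.inv(np.array(m["T"])); c=P@T[:3,:3].T+T[:3,3]
    return np.c_[m["cx"]-m["fx"]*c[:,0]/c[:,2], m["cy"]+m["fy"]*c[:,1]/c[:,2]]
def score(p,M,G):
    return sum(map_coordinates(g,proj(c,place(M,p))[:,::-1].T,order=1).mean() for c,g in G.items())
def fit(p0,M,ims,yaws):
    G={c:grad(i) for c,i in ims.items()}; best=[]
    for y in yaws:
        o=minimize(lambda q:-score((q[0]/1e3,q[1]/1e3,y),M,G),[p0[0]*1e3,p0[1]*1e3],method="Nelder-Mead",options=dict(initial_simplex=[[p0[0]*1e3,p0[1]*1e3],[p0[0]*1e3+4,p0[1]*1e3],[p0[0]*1e3,p0[1]*1e3+4]]))
        best.append((-o.fun,o.x[0]/1e3,o.x[1]/1e3,np.degrees(y)))
    return sorted(best,reverse=True)
def overlay(cam,im,items,box,name,k=8):
    x0,y0,x1,y1=box; A=cv2.resize(im[y0:y1,x0:x1,::-1],None,fx=k,fy=k,interpolation=cv2.INTER_CUBIC).copy()
    for M,p,col in items:
        for u,v in proj(cam,place(M,p)): cv2.circle(A,(int((u-x0+.5)*k),int((v-y0+.5)*k)),1,col,-1)
    return A
E
python3 - <<'E'
from fit import *
ims={c:cv2.imread(f"pics/{c}0.png")[:,:,::-1] for c in("scene","top")}
C=capmodel(.003); CM=np.vstack([*C.values(),lugs(.003)]); K=canmodel(); KM=np.vstack(list(K.values()))
for nm,p0,M,Y in(("cap",(.464,.4015),CM,np.radians(np.arange(-10,31,2))),("bar",(.464,.4015),np.vstack([C["bar"],C["roof"]]),np.radians(np.arange(-10,31,2))),("can",(.427,.14),KM,np.radians(np.arange(-30,21,2)))):
    for cs in(("top",),("scene",),("top","scene")):
        b=fit(p0,M,{c:ims[c] for c in cs},Y); print(nm,cs,np.round(b[:3],4).tolist())
E
```

```text
cap ('top',) [[21.4058, 0.4732, 0.3978, 24.0], [21.0404, 0.473, 0.3983, 26.0], [20.4571, 0.4733, 0.3986, 28.0]]Traceback (most recent call last):
  File "<stdin>", line 6, in <module>
  File "fit.py", line 36, in fit
    o=minimize(lambda q:-score((q[0]/1e3,q[1]/1e3,y),M,G),[p0[0]*1e3,p0[1]*1e3],method="Nelder-Mead",options=dict(initial_simplex=[[p0[0]*1e3,p0[1]*1e3],[p0[0]*1e3+4,p0[1]*1e3],[p0[0]*1e3,p0[1]*1e3+4]]))
    res = _minimize_neldermead(fun, x0, args, callback, bounds=bounds,
                               **options)
    fxe = func(xe)
    fx = function(np.copy(x), *(wrapper_args + args))
  File "fit.py", line 36, in <lambda>
    o=minimize(lambda q:-score((q[0]/1e3,q[1]/1e3,y),M,G),[p0[0]*1e3,p0[1]*1e3],method="Nelder-Mead",options=dict(initial_simplex=[[p0[0]*1e3,p0[1]*1e3],[p0[0]*1e3+4,p0[1]*1e3],[p0[0]*1e3,p0[1]*1e3+4]]))
                         ~~~~~^^^^^^^^^^^^^^^^^^^^^^^^^^^
  File "fit.py", line 32, in score
    return sum(map_coordinates(g,proj(c,place(M,p))[:,::-1].T,order=1).mean() for c,g in G.items())
  File "fit.py", line 32, in <genexpr>
    return sum(map_coordinates(g,proj(c,place(M,p))[:,::-1].T,order=1).mean() for c,g in G.items())
                                 ~~~~^^^^^^^^^^^^^^
  File "fit.py", line 29, in proj
    m=r.camera_model(cam); T=np.linalg.inv(np.array(m["T"])); c=P@T[:3,:3].T+T[:3,3]
ValueError: time passes only in moves, steps and waits
```

```bash
python3 - <<'E'
s=open('fit.py').read()
s=s.replace('def proj(cam,P):\n    m=r.camera_model(cam);','CM_={c:r.camera_model(c) for c in("scene","top")}\ndef proj(cam,P):\n    m=CM_[cam];')
s=s.replace('lambda q:-score((q[0]/1e3,q[1]/1e3,y),M,G)','lambda q:-score((q[0]/1e3,q[1]/1e3,y),M,G)+.3*max(0,np.hypot(q[0]-p0[0]*1e3,q[1]-p0[1]*1e3)-5)**2')
open('fit.py','w').write(s)
E
python3 - <<'E'
from fit import *
print(r.read_state()["time"])
ims={c:cv2.imread(f"pics/{c}0.png")[:,:,::-1] for c in("scene","top")}
C=capmodel(.003); CM=np.vstack([*C.values(),lugs(.003)]); K=canmodel(); KM=np.vstack(list(K.values()))
for nm,p0,M,Y in(("cap",(.464,.4015),CM,np.radians(np.arange(-10,31,2))),("bar",(.464,.4015),np.vstack([C["bar"],C["roof"]]),np.radians(np.arange(-10,31,2))),("can",(.427,.14),KM,np.radians(np.arange(-30,21,2)))):
    for cs in(("top",),("scene",),("top","scene")):
        b=fit(p0,M,{c:ims[c] for c in cs},Y); print(nm,cs,np.round(b[:3],4).tolist())
o=[]
for z,q,box in((.003,(.464,.4015,np.radians(12)),(145,212,213,277)),):
    o.append(overlay("top",ims["top"],[(C["bar"],q,(0,0,255)),(C["roof"],q,(0,255,0)),(lugs(.003),q,(255,0,0))],box,"",6))
q=(.427,.14,np.radians(-8)); o.append(overlay("top",ims["top"],[(K["rim"],q,(0,255,0)),(K["notch"],q,(0,0,255))],(252,226,320,291),"",6))
cv2.imwrite("pics/ov1.png",np.hstack(o)[:,:800])
E
```

```text
0.8
cap ('top',) [[19.1451, 0.4694, 0.401, 30.0], [19.1387, 0.4697, 0.3992, 24.0], [19.0965, 0.4695, 0.4005, 28.0]]
cap ('scene',) [[43.8226, 0.4593, 0.4053, 6.0], [43.5839, 0.4592, 0.4047, 4.0], [43.4993, 0.4595, 0.4051, 8.0]]
cap ('top', 'scene') [[60.9998, 0.4595, 0.4043, 10.0], [60.7378, 0.4595, 0.4045, 12.0], [60.6073, 0.4594, 0.404, 8.0]]
bar ('top',) [[22.7206, 0.4699, 0.401, 30.0], [22.6047, 0.4706, 0.3992, 26.0], [22.5326, 0.4701, 0.4004, 28.0]]
bar ('scene',) [[43.2844, 0.4596, 0.407, 20.0], [43.2112, 0.4596, 0.4069, 22.0], [43.197, 0.4596, 0.407, 18.0]]
bar ('top', 'scene') [[62.4121, 0.4596, 0.4041, 12.0], [62.3792, 0.4598, 0.4042, 14.0], [62.292, 0.4599, 0.4043, 16.0]]
can ('top',) [[29.4563, 0.4277, 0.142, -8.0], [29.4223, 0.4275, 0.1418, -10.0], [28.9853, 0.4276, 0.1419, -6.0]]
can ('scene',) [[47.5268, 0.4245, 0.1439, 2.0], [47.5177, 0.4257, 0.1445, -6.0], [47.5037, 0.4254, 0.1452, -8.0]]
can ('top', 'scene') [[75.0791, 0.4269, 0.1419, -10.0], [75.0159, 0.427, 0.1428, -6.0], [74.7535, 0.4268, 0.1423, -8.0]]
```

View pics/ov1.png

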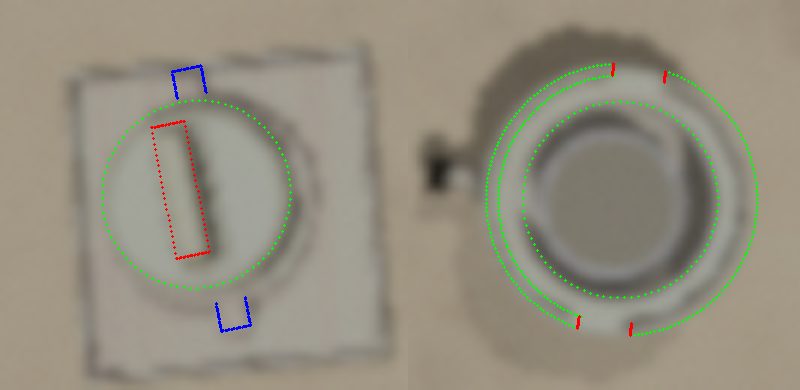

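The overlay shows the bar at about (180,191) and the canister rim and notches at (640,70) and (605,328) lining up with the models to about 2 mm. Cap: (0.463, 0.402), yaw 12°. Canister: (0.427, 0.142), yaw −8°. Both heights agree with the sizes given. I'll move over the work in front of the racks.

Emit:
arm_command --xyz '[[0.02,0.02,0.03],[0.035,0.05,0.06],[0.055,0.08,0.09],[0.08,0.115,0.11],[0.1,0.15,0.11],[0.12,0.185,0.11],[0.14,0.22,0.11],[0.16,0.255,0.11],[0.18,0.29,0.11],[0.2,0.325,0.11],[0.22,0.36,0.11],[0.24,0.395,0.11],[0.26,0.43,0.11],[0.28,0.465,0.11],[0.3,0.5,0.11]]' --rot '[[0,0,0.05],[0,0,0.15],[0,0,0.26],[0,0,0.37],[0,0,0.48],[0,0,0.59],[0,0,0.7],[0,0,0.81],[0,0,0.92],[0,0,1.03],[0,0,1.14],[0,0,1.25],[0,0,1.36],[0,0,1.47],[0,0,1.57]]' --grip 0.6

```text
time: 2.05
ee_pos: [0.4714, -0.0991, 0.333]
eef_rot: [0.601, 0.799, 0.0, 0.001]
ft_force: [-0.3, -0.9, -0.4]
width: 0.0522
grip_force: 0.0
```

Emit:
arm_command --xyz '[[0,0.03,0],[0,0.065,0],[0,0.1,0],[0,0.14,0],[0,0.18,0],[0,0.22,0],[0,0.26,0],[0,0.3,0],[0,0.34,0],[-0.003,0.38,-0.01],[-0.005,0.42,-0.02],[-0.007,0.45,-0.035],[-0.008,0.475,-0.06],[-0.008,0.49,-0.09],[-0.008,0.501,-0.12],[-0.008,0.501,-0.13],[-0.008,0.501,-0.13],[-0.008,0.501,-0.13]]' --rot '[[0,0,0.1],[0,0,0.2],[0,0,0.3],[0,0,0.4],[0,0,0.5],[0,0,0.6],[0,0,0.7],[0,0,0.8],[0,0,0.9],[0,0,1.0],[0,0,1.1],[0,0,1.2],[0,0,1.3],[0,0,1.4],[0,0,1.5],[0,0,1.5],[0,0,1.5],[0,0,1.5]]'

```text
time: 3.55
ee_pos: [0.4633, 0.3992, 0.2034]
eef_rot: [-0.101, 0.995, -0.0, 0.0]
ft_force: [-0.1, 0.1, 0.9]
width: 0.052
grip_force: 0.0
```

```bash
python3 - <<'E'
from fit import *
s=r.read_state(); print(s["time"],s["ee_pos"],s["joint_positions"],s["eef_rot"])
ims={c:save(c,c+"1") for c in("scene","top")}
for c in ims:
    for l in("handle","cap","filter_lid"):
        for d in r.spot_point(l,c)[:3]: print(c,l,round(d["conf"],2),w(c,d["at"]).round(4))
C=capmodel(.003); q=(.463,.4015,np.radians(12))
box=(205,235,285,305)
cv2.imwrite("pics/ov2.png",np.hstack([overlay("scene",ims["scene"],[(C["bar"],q,(0,0,255)),(C["roof"],q,(0,255,0)),(C["fl"],q,(0,255,255)),(lugs(.003),q,(255,0,0))],(205,237,275,297),"",6),
 overlay("scene",cv2.imread("pics/scene0.png")[:,:,::-1],[(canmodel()["rim"],(.427,.142,np.radians(-8)),(0,255,0)),(canmodel()["notch"],(.427,.142,np.radians(-8)),(0,0,255))],(278,187,341,247),"",6)]))
E
```

```text
3.55 [0.46332757 0.39915063 0.20341442] [-0.0156686   0.51888891 -1.05771537  1.48482506  0.45373929  1.40201067
  0.67949199] [-1.00504013e-01  9.94936653e-01 -4.26672402e-06  2.54376434e-05]
scene handle 0.88 [0.5552 0.5365 0.0477]
scene handle 0.7 [0.4661 0.3987 0.0746]
scene cap 0.69 [0.5531 0.5369 0.0046]
scene cap 0.58 [0.4646 0.4009 0.029 ]
scene filter_lid 0.82 [0.4644 0.4006 0.0048]
```

View pics/ov2.png

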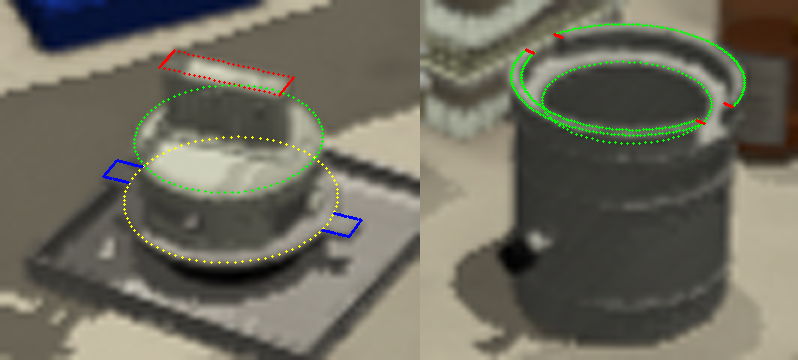

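The overlays sit about 1.5 px up and right of both the cap (230,150) and the canister rim (628,85). That is a shared camera bias of about 3 mm, so the cap-to-canister offset still holds. I'll take the midpoint of the two cameras, go down and grip.

Emit:
arm_command --xyz '[[-0.001,0.003,-0.02],[-0.001,0.003,-0.05],[-0.001,0.003,-0.08],[-0.001,0.003,-0.105],[-0.001,0.003,-0.12],[-0.001,0.003,-0.13],[-0.001,0.003,-0.137],[-0.001,0.003,-0.141],[-0.001,0.003,-0.142],[-0.001,0.003,-0.142],[-0.001,0.003,-0.142]]' --rot '[[0,0,0],[0,0,0],[0,0,0],[0,0,0],[0,0,0],[0,0,0],[0,0,0],[0,0,0],[0,0,0],[0,0,0],[0,0,0]]'

```text
time: 4.87
ee_pos: [0.4622, 0.4032, 0.0615]
eef_rot: [-0.102, 0.995, 0.0, 0.001]
ft_force: [0.3, -0.9, -0.1]
width: 0.052
grip_force: 0.0
```

Emit:
arm_command --xyz '[[0,0,0],[0,0,0],[0,0,0],[0,0,0],[0,0,0],[0,0,0],[0,0,0],[0,0,0]]' --rot '[[0,0,0],[0,0,0],[0,0,0],[0,0,0],[0,0,0],[0,0,0],[0,0,0],[0,0,0]]' --grip 0 --squeeze 30

```text
time: 5.53
ee_pos: [0.4618, 0.4027, 0.0606]
eef_rot: [-0.102, 0.995, 0.0, -0.0]
ft_force: [0.7, -0.1, 1.1]
width: 0.0129
grip_force: 29.9
```

Emit:
arm_command --xyz '[[0,0,0.001],[0,0,0.002],[0,0,0.003],[0,0,0.004],[0,0,0.007],[0,0,0.012],[0,0,0.02],[0,0,0.032],[0,0,0.047],[0,0,0.065],[0,0,0.085],[0,0,0.105],[0,0,0.125],[0,0,0.14],[0,0,0.15],[0,0,0.155],[0,0,0.157],[0,0,0.157],[0,0,0.157]]' --rot '[[0,0,0],[0,0,0],[0,0,0],[0,0,0],[0,0,0],[0,0,0],[0,0,0],[0,0,0],[0,0,0],[0,0,0],[0,0,0],[0,0,0],[0,0,0],[0,0,0],[0,0,0],[0,0,0],[0,0,0],[0,0,0],[0,0,0]]'

```text
time: 7.12
ee_pos: [0.4617, 0.4024, 0.2168]
eef_rot: [-0.102, 0.995, -0.0, -0.0]
ft_force: [0.1, 0.8, -3.2]
width: 0.0129
grip_force: 29.9
```

```bash
python3 - <<'E'
from fit import *
s=r.read_state(); print(s["time"],s["ee_pos"],s["joint_positions"],s["ft_force"],s["width"])
ims={c:save(c,c+"2") for c in("scene","top")}
for c in ims:
    for l in("handle","cap","filter_lid","pins"):
        for d in r.spot_point(l,c)[:3]: print(c,l,round(d["conf"],2),w(c,d["at"]).round(4))
q=(.462,.403,np.radians(12));C=capmodel(.157); 
cv2.imwrite("pics/ov3.png",np.hstack([overlay("scene",ims["scene"],[(C["bar"],q,(0,0,255)),(C["roof"],q,(0,255,0)),(lugs(.157),q,(255,0,0))],(205,177,271,247),"",6),
 overlay("top",ims["top"],[(C["roof"],q,(0,255,0)),(lugs(.157),q,(255,0,0))],(137,207,203,277),"",6)]))
E
```

```text
7.1167 [0.46165436 0.40244378 0.21681141] [-0.02258628  0.51305719 -1.06246359  1.46259063  0.44767266  1.42787731
  0.68282575] [ 0.09266228  0.81453288 -3.18812956] 0.012865680858146947
scene handle 0.9 [0.4649 0.4019 0.2284]
scene handle 0.69 [0.5545 0.5385 0.0469]
scene cap 0.91 [0.5528 0.533  0.0041]
scene cap 0.69 [0.4637 0.4012 0.1833]
scene filter_lid 0.69 [0.4656 0.4016 0.1577]
scene pins 0.6 [0.4671 0.4025 0.1907]
top handle 0.53 [0.5493 0.5365 0.048 ]
top cap 0.36 [0.5525 0.542  0.0032]
top filter_lid 0.27 [ 0.4396 -0.0209 -0.0026]
```

View pics/ov3.png

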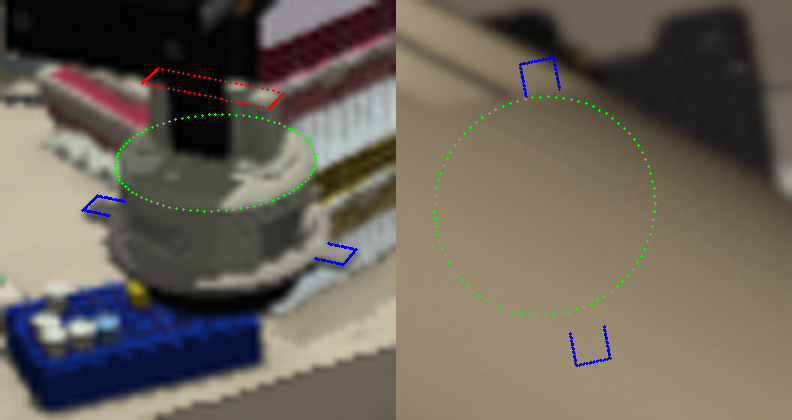

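The cap and lid are both up: the flange and lug show at (325,265) in the scene half, at the same constant bias. The arm hides them from the top camera. Next I refine the canister's yaw from its port and an unwrapped rim, which takes no robot time.

```bash
python3 - <<'E'
from fit import *
im=cv2.imread("pics/top0.png").astype(float)
g=im.sum(2)
sub=g[240:268,248:266]; wgt=np.clip(200-sub,0,None); v,u=np.mgrid[240:268,248:266]
pu,pv=(u*wgt).sum()/wgt.sum(),(v*wgt).sum()/wgt.sum(); P=ray("top",pu,pv,.05)
for c in((.427,.142),(.4277,.142)):
    d=P[:2]-c; print("port px",pu,pv,P.round(4),np.hypot(*d).round(4),"yaw",np.degrees(np.arctan2(-d[0],d[1])).round(1))
t=np.radians(np.arange(0,360,4))
for R,z in((.0492,.112),(.0505,.112)):
    pr=[]
    for c in((.4275,.142),):
        Q=np.c_[c[0]+R*np.cos(t),c[1]+R*np.sin(t),0*t+z]
        pr=map_coordinates(g,proj("top",Q)[:,::-1].T,order=1)
    print("near +x",[(int(a),int(x)) for a,x in zip(np.r_[-40:40:4],np.r_[pr[-10:],pr[:10]])])
    print("near -x",[(int(a),int(x)) for a,x in zip(np.arange(140,220,4),pr[35:55])])
# scene-only relative: cap at rest, cap lifted, canister
a={n:cv2.imread(f"pics/scene{n}.png")[:,:,::-1] for n in(0,2)}
for y in(10,12,14):
  C=capmodel(.003);M=np.vstack([C["bar"],C["roof"],C["fl"],lugs(.003)])
  print("rest",y,np.round(fit((.462,.403),M,{"scene":a[0]},[np.radians(y)])[0],4))
  C=capmodel(.1555);M=np.vstack([C["roof"][:],C["fl"],lugs(.1555)]); 
  print("lift",np.round(fit((.462,.403),M,{"scene":a[2]},[np.radians(y)])[0],4))
E
```

```text
port px 256.574679943101 254.00568990042674 [0.4396 0.2114 0.05  ] 0.0705 yaw -10.3
port px 256.574679943101 254.00568990042674 [0.4396 0.2114 0.05  ] 0.0704 yaw -9.7
near +x [(-40, 400), (-36, 391), (-32, 380), (-28, 365), (-24, 360), (-20, 378), (-16, 392), (-12, 386), (-8, 387), (-4, 386), (0, 381), (4, 381), (8, 379), (12, 377), (16, 382), (20, 386), (24, 375), (28, 377), (32, 380), (36, 378)]
near -x [(140, 408), (144, 398), (148, 402), (152, 397), (156, 407), (160, 442), (164, 461), (168, 465), (172, 468), (176, 465), (180, 440), (184, 384), (188, 360), (192, 373), (196, 378), (200, 391), (204, 401), (208, 398), (212, 385), (216, 371)]
near +x [(-40, 412), (-36, 397), (-32, 379), (-28, 359), (-24, 336), (-20, 341), (-16, 348), (-12, 344), (-8, 347), (-4, 343), (0, 341), (4, 349), (8, 351), (12, 352), (16, 354), (20, 355), (24, 347), (28, 350), (32, 350), (36, 349)]
near -x [(140, 407), (144, 403), (148, 407), (152, 407), (156, 417), (160, 434), (164, 449), (168, 451), (172, 450), (176, 450), (180, 434), (184, 394), (188, 381), (192, 388), (196, 397), (200, 402), (204, 410), (208, 405), (212, 400), (216, 397)]
rest 10 [44.2804  0.4594  0.4081 10.    ]
lift [43.483   0.4627  0.4066 10.    ]
rest 12 [44.6688  0.4594  0.4081 12.    ]
lift [42.6796  0.4625  0.4056 12.    ]
rest 14 [45.176   0.4592  0.408  14.    ]
lift [42.7661  0.4644  0.4016 14.    ]
```

Emit:
arm_command --xyz '[[0,-0.005,0],[-0.002,-0.015,0],[-0.004,-0.03,0],[-0.007,-0.05,0],[-0.01,-0.072,0],[-0.013,-0.096,0],[-0.016,-0.12,0],[-0.019,-0.144,0],[-0.022,-0.168,0],[-0.025,-0.19,0],[-0.028,-0.21,0],[-0.031,-0.228,0],[-0.033,-0.243,-0.003],[-0.034,-0.253,-0.008],[-0.035,-0.258,-0.014],[-0.035,-0.26,-0.02],[-0.035,-0.26,-0.024],[-0.035,-0.26,-0.026],[-0.035,-0.26,-0.026],[-0.035,-0.26,-0.026]]' --rot '[[0,0,-0.01],[0,0,-0.03],[0,0,-0.06],[0,0,-0.09],[0,0,-0.12],[0,0,-0.15],[0,0,-0.18],[0,0,-0.21],[0,0,-0.24],[0,0,-0.27],[0,0,-0.3],[0,0,-0.32],[0,0,-0.34],[0,0,-0.355],[0,0,-0.365],[0,0,-0.37],[0,0,-0.37],[0,0,-0.37],[0,0,-0.37],[0,0,-0.37]]'

```text
time: 9.28
ee_pos: [0.4268, 0.1437, 0.1915]
eef_rot: [0.081, 0.997, 0.0, -0.0]
ft_force: [-0.3, 0.4, -3.3]
width: 0.0131
grip_force: 29.9
```

```bash
python3 - <<'E'
from fit import *
s=r.read_state(); print(s["time"],s["ee_pos"],s["eef_rot"],s["joint_positions"],s["ft_force"],s["width"])
ims={c:save(c,c+"3") for c in("scene","top")}
for c in ims:
    for l in("handle","cap","filter_lid","pins","canister","seat"):
        for d in r.spot_point(l,c)[:3]: print(c,l,round(d["conf"],2),w(c,d["at"]).round(4))
z=s["ee_pos"][2]-.0606
q=(*s["ee_pos"][:2],np.radians(-9.5));C=capmodel(z);K=canmodel();p=(.427,.142,np.radians(-9.5))
o=overlay("scene",ims["scene"],[(lugs(z),q,(255,0,0)),(C["fl"],q,(0,255,255)),(K["rim"],p,(0,255,0)),(K["notch"],p,(0,0,255))],(272,150,350,228),"",7)
o2=cv2.resize(ims["scene"][150:228,272:350,::-1],None,fx=3,fy=3,interpolation=cv2.INTER_CUBIC); o2=np.vstack([o2,np.zeros((o.shape[0]-o2.shape[0],o2.shape[1],3),np.uint8)])
cv2.imwrite("pics/ov4.png",np.hstack([o,o2]))
E
```

```text
9.2833 [0.42675439 0.14368687 0.19153371] [ 8.14916090e-02  9.96673902e-01  4.43126273e-04 -2.35198002e-04] [ 0.64988675  0.02462262 -1.06423468  1.89747622  0.02176217  1.23223467
  0.98618412] [-0.31196137  0.43806654 -3.31062396] 0.013110406419840067
scene handle 0.9 [0.4318 0.1406 0.2043]
scene handle 0.68 [0.5592 0.5373 0.0458]
scene handle 0.61 [0.4298 0.1434 0.1019]
scene cap 0.85 [0.4294 0.1396 0.1604]
scene cap 0.6 [0.5507 0.5353 0.0051]
scene filter_lid 0.59 [0.4297 0.1447 0.1348]
scene pins 0.55 [0.4312 0.1447 0.1637]
scene canister 0.85 [ 0.4273  0.1383 -0.001 ]
scene seat 0.92 [0.4281 0.1392 0.099 ]
scene seat 0.66 [0.4293 0.1429 0.1325]
top handle 0.78 [0.5489 0.5382 0.0498]
top cap 0.56 [ 5.524e-01  5.397e-01 -3.000e-04]
```

View pics/ov4.png

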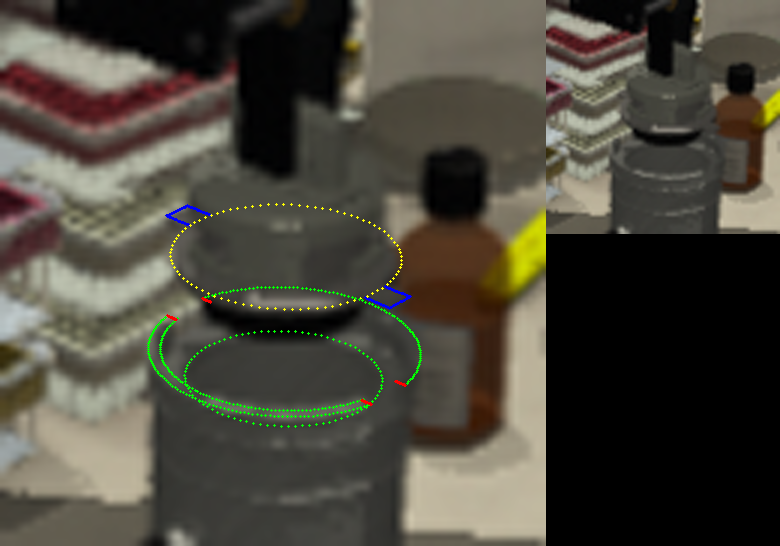

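```bash
cat > rel.py <<'E'
from fit import *
view=np.arctan2(.7243,-.4893)   # azimuth towards the camera
def front(R,z,h=1.35): return circ(R,z,view-h,view+h)
def sil(R,z0,z1):
    t=[view+1.57-.03,view-1.57+.03]; return np.vstack([seg((R*np.cos(a),R*np.sin(a),z0),(R*np.cos(a),R*np.sin(a),z1),60) for a in t])
def g2(im):
    f=gaussian_filter(im.astype(float).sum(2)/3,.7); m=np.hypot(*np.gradient(f)); return np.minimum(m,12)
def best(M,im,c,n=""):
    g=g2(im); T=[]
    for dx in np.arange(-8,8.1,.5):
        for dy in np.arange(-8,8.1,.5):   # lateral, depth in mm
            ax=np.array([-.8286,-.5598]);ay=np.array([-.5598,.8286]); p=np.r_[np.array(c)+(dx*ax+dy*ay)/1e3,0]
            T.append((map_coordinates(g,proj("scene",place(M,p))[:,::-1].T,order=1).mean(),dx,dy))
    T=np.array(sorted(T,reverse=True)); t=T[:15]; print(n,"lat,depth mm",t[:,1].mean().round(2),t[:,2].mean().round(2),"spread",t[:,1].std().round(2),t[:,2].std().round(2),"score",T[0].round(2))
E
python3 - <<'E'
from rel import *
I={n:cv2.imread(f"pics/scene{n}.png")[:,:,::-1] for n in(0,2,3)}
for n in(0,2,3): best(np.vstack([sil(.0515,.02,.09),front(.0515,.112)]),I[n],(.427,.142),f"can sil+rim {n}")
best(np.vstack([sil(.0515,.02,.09),front(.0515,.0)]),I[0],(.427,.142),"can sil+base")
best(sil(.0515,.02,.09),I[0],(.427,.142),"can sil")
for n,c,z in((0,(.462,.403),.003),(2,(.4617,.4024),.156),(3,(.4268,.1437),.1309)):
    best(np.vstack([sil(.0375,z+.025,z+.048),front(.043,z+.016),front(.043,z+.022),front(.0375,z+.0515)]),I[n],c,f"cap all {n}")
    best(np.vstack([sil(.0375,z+.025,z+.048),front(.043,z+.016),front(.043,z+.022)]),I[n],c,f"cap fl {n}")
    best(sil(.0375,z+.025,z+.048),I[n],c,f"cap sil {n}")
E
```

```text
can sil+rim 0 lat,depth mm -1.33 3.13 spread 0.35 0.88 score [11.59 -1.5   3.  ]
can sil+rim 2 lat,depth mm -1.5 2.5 spread 0.37 0.82 score [ 9.36 -1.5   2.5 ]
can sil+rim 3 lat,depth mm -0.8 2.97 spread 0.48 0.62 score [ 9.87 -1.    3.  ]
can sil+base lat,depth mm -0.83 -6.23 spread 0.3 1.0 score [11.49 -1.   -6.  ]
can sil lat,depth mm -1.37 5.57 spread 0.22 1.39 score [11.7 -1.5  8. ]
cap all 0 lat,depth mm -0.03 3.2 spread 0.62 0.48 score [11.21  0.    3.  ]
cap fl 0 lat,depth mm 0.47 3.3 spread 0.62 0.48 score [11.   0.5  3.5]
cap sil 0 lat,depth mm -1.1 1.9 spread 0.52 0.61 score [11.55 -0.5   2.  ]
cap all 2 lat,depth mm -0.7 -2.97 spread 0.48 0.62 score [10.58 -1.   -3.  ]
cap fl 2 lat,depth mm -0.57 4.47 spread 1.06 2.98 score [11.01 -1.    5.5 ]
cap sil 2 lat,depth mm 0.03 -7.07 spread 0.46 0.79 score [11.65  0.5  -8.  ]
cap all 3 lat,depth mm 0.0 -2.5 spread 1.35 0.37 score [ 8.94 -1.5  -2.5 ]
cap fl 3 lat,depth mm 0.93 5.03 spread 1.35 4.39 score [9.81 2.   7.5 ]
cap sil 3 lat,depth mm 2.37 -3.77 spread 0.22 1.84 score [11.2  2.5 -4.5]
```

Emit:
arm_command --xyz '[[0.0005,0,-0.001],[0.001,-0.0005,-0.003],[0.001,-0.0005,-0.005],[0.001,-0.0005,-0.007],[0.001,-0.0005,-0.009],[0.001,-0.0005,-0.011],[0.001,-0.0005,-0.013],[0.001,-0.0005,-0.015],[0.001,-0.0005,-0.017],[0.001,-0.0005,-0.019],[0.001,-0.0005,-0.021],[0.001,-0.0005,-0.0225],[0.001,-0.0005,-0.024],[0.001,-0.0005,-0.0255],[0.001,-0.0005,-0.027],[0.001,-0.0005,-0.028],[0.001,-0.0005,-0.029],[0.001,-0.0005,-0.03],[0.001,-0.0005,-0.031],[0.001,-0.0005,-0.031]]' --rot '[[0,0,0],[0,0,0],[0,0,0],[0,0,0],[0,0,0],[0,0,0],[0,0,0],[0,0,0],[0,0,0],[0,0,0],[0,0,0],[0,0,0],[0,0,0],[0,0,0],[0,0,0],[0,0,0],[0,0,0],[0,0,0],[0,0,0],[0,0,0]]'

```text
time: 11.65
ee_pos: [0.4278, 0.1422, 0.1604]
eef_rot: [0.082, 0.997, 0.0, -0.0]
ft_force: [-0.4, -1.0, -2.3]
width: 0.0126
grip_force: 29.9
```

Emit:
arm_command --xyz '[[0,0,-0.0008],[0,0,-0.0016],[0,0,-0.0024],[0,0,-0.0032],[0,0,-0.004],[0,0,-0.0048],[0,0,-0.0056],[0,0,-0.0064],[0,0,-0.0072],[0,0,-0.008],[0,0,-0.0085]]' --rot '[[0,0,0],[0,0,0],[0,0,0],[0,0,0],[0,0,0],[0,0,0],[0,0,0],[0,0,0],[0,0,0],[0,0,0],[0,0,0]]'

```text
time: 12.57
ee_pos: [0.4278, 0.1423, 0.152]
eef_rot: [0.082, 0.997, 0.0, -0.0]
ft_force: [-0.5, -0.6, -2.1]
width: 0.0124
grip_force: 29.9
```

Emit:
arm_command --xyz '[[0,0,-0.0007],[0,0,-0.0014],[0,0,-0.0021],[0,0,-0.0028],[0,0,-0.0035],[0,0,-0.004],[0,0,-0.004]]' --rot '[[0,0,0],[0,0,0],[0,0,0],[0,0,0],[0,0,0],[0,0,0],[0,0,0]]'

```text
time: 13.15
ee_pos: [0.4278, 0.1423, 0.148]
eef_rot: [0.082, 0.997, 0.0, -0.0]
ft_force: [-0.4, 0.5, -3.5]
width: 0.0127
grip_force: 29.9
```

```bash
python3 - <<'E'
from h import *
s=r.read_state(); print(s["time"],s["ee_pos"],s["ft_force"],s["torque"])
im=save("scene","scene4")
for l in("handle","cap","filter_lid","pins","canister"):
    for d in r.spot_point(l,"scene")[:3]: print(l,round(d["conf"],2),w("scene",d["at"]).round(4))
cv2.imwrite("pics/v4.png",cv2.resize(im[160:235,270:350,::-1],(800,600*1),interpolation=cv2.INTER_CUBIC))
E
```

```text
13.15 [0.42777293 0.14228085 0.14797721] [-0.38499334  0.46432919 -3.53400085] [ 0.06523573 -0.14241128 -0.02218336]
handle 0.73 [0.4349 0.1398 0.1605]
handle 0.63 [0.5585 0.5399 0.0425]
cap 0.94 [0.5531 0.5348 0.0062]
cap 0.6 [0.4304 0.1392 0.1184]
filter_lid 0.77 [0.4318 0.142  0.09  ]
pins 0.76 [0.4317 0.14   0.1231]
canister 0.68 [ 0.4272  0.1393 -0.0024]
```

View pics/v4.png

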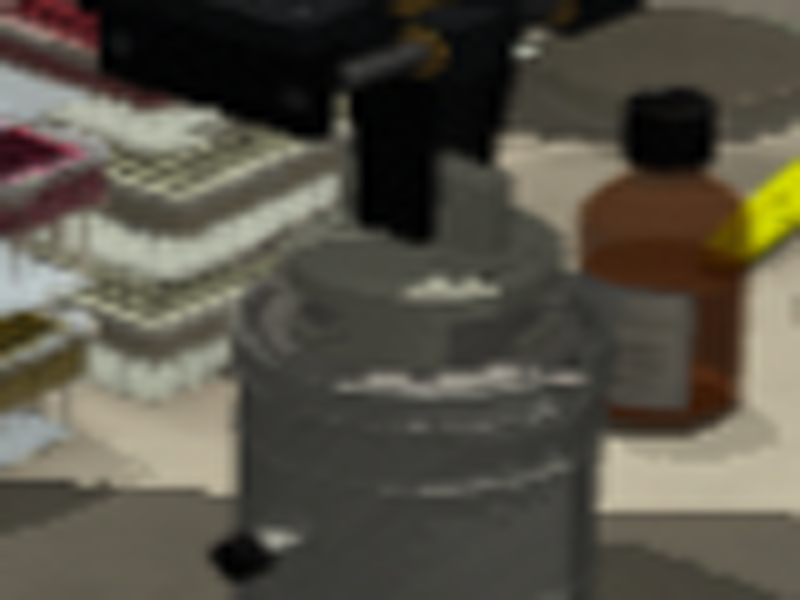

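The lid's flange has dropped inside the collar rim: the rim arc at (470,380) now runs in front of the cap skirt. The wrist still reads the full hanging weight, so it isn't resting on anything. The port at (245,555) and the bottle haven't moved. I'll keep going down slowly.

Emit:
arm_command --xyz '[[0,0,-0.0006],[0,0,-0.0012],[0,0,-0.0018],[0,0,-0.0024],[0,0,-0.003],[0,0,-0.0035],[0,0,-0.004],[0,0,-0.0045],[0,0,-0.005],[0,0,-0.005],[0,0,-0.005]]' --rot '[[0,0,0],[0,0,0],[0,0,0],[0,0,0],[0,0,0],[0,0,0],[0,0,0],[0,0,0],[0,0,0],[0,0,0],[0,0,0]]'

```text
time: 14.37
ee_pos: [0.4279, 0.1423, 0.1431]
eef_rot: [0.082, 0.997, 0.0, 0.0]
ft_force: [0.1, 0.9, -0.8]
width: 0.0128
grip_force: 29.9
```

Emit:
arm_command --xyz '[[0,0,-0.0003],[0,0,-0.0006],[0,0,-0.0009],[0,0,-0.0012],[0,0,-0.0012],[0,0,-0.0012]]' --rot '[[0,0,0],[0,0,0],[0,0,0],[0,0,0],[0,0,0],[0,0,0]]'

```text
time: 14.87
ee_pos: [0.4278, 0.1423, 0.1418]
eef_rot: [0.082, 0.997, 0.0, -0.0]
ft_force: [-0.1, 0.9, -1.8]
width: 0.0131
grip_force: 29.9
```

Emit:
arm_command --xyz '[[0,0,-0.0002],[0,0,-0.0004],[0,0,-0.0006],[0,0,-0.0006]]' --rot '[[0,0,0],[0,0,0],[0,0,0],[0,0,0]]'

```text
time: 15.2
ee_pos: [0.4279, 0.1423, 0.1415]
eef_rot: [0.082, 0.997, -0.0, 0.0]
ft_force: [-1.8, -0.6, 3.4]
width: 0.013
grip_force: 29.9
```

The cap met the flange at TCP z 0.1415, against 0.1416 expected for a fully seated lid. I'll ease up 1.5 mm and turn the first half.

Emit:
arm_command --xyz '[[0,0,0.0005],[0,0,0.001],[0,0,0.0018],[0,0,0.0018],[0,0,0.0018],[0,0,0.0018],[0,0,0.0018],[0,0,0.0018],[0,0,0.0018],[0,0,0.0018],[0,0,0.0018],[0,0,0.0018],[0,0,0.0018],[0,0,0.0018],[0,0,0.0018],[0,0,0.0018],[0,0,0.0018]]' --rot '[[0,0,0],[0,0,0],[0,0,0],[0,0,0.02],[0,0,0.05],[0,0,0.09],[0,0,0.13],[0,0,0.17],[0,0,0.21],[0,0,0.25],[0,0,0.29],[0,0,0.33],[0,0,0.37],[0,0,0.41],[0,0,0.44],[0,0,0.46],[0,0,0.46]]'

```text
time: 16.62
ee_pos: [0.4278, 0.1423, 0.1431]
eef_rot: [-0.148, 0.989, 0.0, -0.0]
ft_force: [0.4, 0.1, -1.4]
width: 0.0131
grip_force: 29.9
```

Emit:
arm_command --xyz '[[0,0,0],[0,0,0],[0,0,0],[0,0,0],[0,0,0],[0,0,0],[0,0,0],[0,0,0],[0,0,0],[0,0,0],[0,0,0],[0,0,0],[0,0,0],[0,0,0]]' --rot '[[0,0,0.02],[0,0,0.05],[0,0,0.09],[0,0,0.13],[0,0,0.17],[0,0,0.21],[0,0,0.25],[0,0,0.29],[0,0,0.33],[0,0,0.37],[0,0,0.41],[0,0,0.44],[0,0,0.46],[0,0,0.46]]'

```text
time: 17.78
ee_pos: [0.4278, 0.1423, 0.1431]
eef_rot: [-0.369, 0.929, 0.0, -0.0]
ft_force: [-0.2, -0.3, -1.8]
width: 0.0129
grip_force: 29.9
```

```bash
python3 - <<'E'
from h import *
s=r.read_state(); print(s["time"],s["ee_pos"],s["eef_rot"],s["ft_force"],s["torque"],s["joint_positions"])
save("scene","scene5")
for l in("handle","cap","filter_lid","pins","canister"):
    for d in r.spot_point(l,"scene")[:3]: print(l,round(d["conf"],2),w("scene",d["at"]).round(4))
E
```

```text
17.7833 [0.42781952 0.14228391 0.14306662] [-3.69192274e-01  9.29353033e-01  6.90847032e-05 -2.12513749e-05] [-0.17983121 -0.31452553 -1.77012083] [ 0.14095704 -0.10530839  0.04923267] [ 0.70302325  0.12602605 -1.16088237  1.95639662  0.12718415  1.13787454
  1.81853618]
handle 0.8 [0.5556 0.5381 0.0468]
handle 0.58 [0.4312 0.1406 0.155 ]
handle 0.46 [ 0.4378 -0.0187 -0.0013]
cap 0.83 [0.4276 0.1388 0.1114]
filter_lid 0.61 [0.4293 0.1413 0.0844]
filter_lid 0.35 [ 0.4435 -0.0197 -0.0006]
pins 0.54 [0.4321 0.1403 0.117 ]
canister 0.92 [0.4268 0.1404 0.0006]
canister 0.37 [ 0.3991 -0.1281 -0.0019]
```

Emit:
arm_command --xyz '[[0,0,0.0005],[0,0,0.001],[0,0,0.0015],[0,0,0.002],[0,0,0.0025],[0,0,0.003],[0,0,0.0035],[0,0,0.004],[0,0,0.004],[0,0,0.004]]' --rot '[[0,0,0],[0,0,0],[0,0,0],[0,0,0],[0,0,0],[0,0,0],[0,0,0],[0,0,0],[0,0,0],[0,0,0]]'

```text
time: 18.92
ee_pos: [0.4278, 0.1423, 0.1471]
eef_rot: [-0.369, 0.93, 0.0, 0.0]
ft_force: [-1.4, 0.8, -1.5]
width: 0.0128
grip_force: 29.9
```

Emit:
arm_command --xyz '[[0,0,0.0005],[0,0,0.001],[0,0,0.001]]' --rot '[[0,0,0],[0,0,0],[0,0,0]]'

```text
time: 19.17
ee_pos: [0.4279, 0.1423, 0.1482]
eef_rot: [-0.369, 0.93, 0.0, 0.0]
ft_force: [-0.6, -0.2, -0.9]
width: 0.0125
grip_force: 29.9
```

Emit:
arm_command --xyz '[[0,0,0],[0,0,0]]' --rot '[[0,0,0],[0,0,0]]'

```text
time: 19.33
ee_pos: [0.4278, 0.1423, 0.1481]
eef_rot: [-0.369, 0.93, 0.0, -0.0]
ft_force: [-0.5, -0.5, -1.3]
width: 0.0128
grip_force: 29.9
```

The wrist reads about −1.2 N, which is the cap alone, so I'll lift it straight up.

Emit:
arm_command --xyz '[[0,0,0.001],[0,0,0.002],[0,0,0.003],[0,0,0.004],[0,0,0.0055],[0,0,0.007],[0,0,0.009],[0,0,0.011],[0,0,0.014],[0,0,0.018],[0,0,0.024],[0,0,0.032],[0,0,0.042],[0,0,0.053],[0,0,0.064],[0,0,0.074],[0,0,0.082],[0,0,0.087],[0,0,0.09],[0,0,0.09]]' --rot '[[0,0,0],[0,0,0],[0,0,0],[0,0,0],[0,0,0],[0,0,0],[0,0,0],[0,0,0],[0,0,0],[0,0,0],[0,0,0],[0,0,0],[0,0,0],[0,0,0],[0,0,0],[0,0,0],[0,0,0],[0,0,0],[0,0,0],[0,0,0]]'

```text
time: 21.0
ee_pos: [0.428, 0.1423, 0.2385]
eef_rot: [-0.369, 0.93, -0.0, 0.0]
ft_force: [-0.4, 0.5, -0.9]
width: 0.0128
grip_force: 29.9
```

```bash
python3 - <<'E'
from h import *
s=r.read_state(); print(s["time"],s["ee_pos"],s["ft_force"],s["width"],s["grip_force"])
im=save("scene","scene6")
for l in("cap","filter_lid","pins","canister"):
    for d in r.spot_point(l,"scene")[:3]: print(l,round(d["conf"],2),w("scene",d["at"]).round(4))
cv2.imwrite("pics/v6.png",cv2.resize(im[135:240,250:390,::-1],(800,600),interpolation=cv2.INTER_CUBIC))
E
```

```text
21.0 [0.42800704 0.14227198 0.23854299] [-0.36737692  0.5287811  -0.92137804] 0.012751199924274615 29.902827786281705
cap 0.9 [0.5526 0.534  0.0046]
cap 0.88 [0.4326 0.1385 0.2077]
filter_lid 0.86 [0.4337 0.1418 0.0861]
pins 0.7 [0.4316 0.1395 0.1149]
pins 0.31 [0.4302 0.142  0.0996]
canister 0.73 [ 4.274e-01  1.384e-01 -1.000e-04]
```

View pics/v6.png

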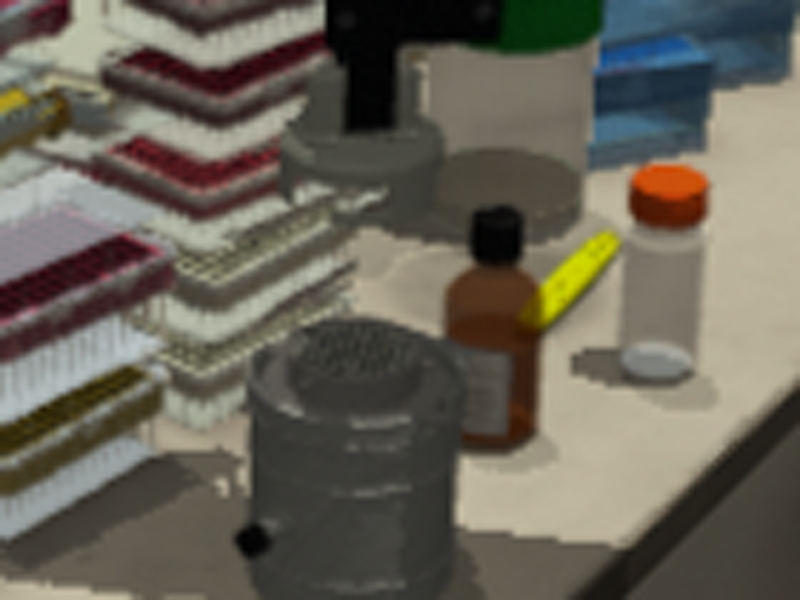

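The lid sits level in the canister, with its filter face at (360,350) and the collar all round. The cap is held level and clear at (360,150), and the bottle, vial and marker stand where they were. The cap is about 97 mm above where it sat, so I'm handing in.

```bash
python3 -c "
from bench import r
print(r.close_job())"
```

```text
the job is handed in; nothing more can be done
None
```

The job is handed in at 21 s: the filter lid is seated in the canister, and the white cap was unlocked, lifted off and is held level about 97 mm above where it sat; contact forces read between moves stayed under 5 N.

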